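# Open and zero the jeweller's balance

## Robot

A 6-joint arm with a two-finger parallel gripper is mounted at the origin on the work surface. World frame = base frame: x ahead of the robot, y to its left, z up, the work surface at z = 0. Lengths are in m, angles in degrees, forces in N, time in s.
With the tool pointing down it reaches from about 0.25 to 0.725 m from the base axis. Payload 9.7 kg.
Tool frame: the origin (TCP) lies midway between the tips of the shut fingers; the grasp point (between the pads) lies 19 mm behind it (bot.hold_point_z is the distance from the TCP to the grasp point, in m); z points along the fingers, y is the line along which they close (so a half turn about z gives the same grasp; the last joint's range is limited). The gripper opens to 85 mm and grips with 20 to 120 N. Pads are 22 mm wide; open, the fingers measure 114 mm over their backs; the gripper's body (76 mm by 85 mm) begins 54 mm behind the grasp point. The pads swing forward as they close: fully open they stand 13 mm farther back than shut.
Start: joints at [-66.005, 4.979, 10.078, 95.1, 0, 90], TCP at [0.224, -0.502, 0.231] pointing down, gripper open.
Joint ranges: [-179.16, 179.16], [-48.56, 103.87], [-65.8, 70.77], [-126.05, 130.52], [-82.76, 87.17], [-180, 180]. Speed limits (degrees/s): [127.2, 127.2, 147.25, 180, 180, 180].

## Interface

Orientations are given as [roll, pitch, yaw] about the fixed x, y, z axes, in that order (R = Rz(yaw) Ry(pitch) Rx(roll)).
In Python, from workcell import bot gives the robot as it stands.
- The arm moves only by the tool play_rows, never from a script. Its argument "steps" is a list that holds one entry, the list of rows, each a list of 4 numbers: the shift along the tool's x, y, z in m, then the turn about the tool's z in rad. In form: [[[tx, ty, tz, yaw], ...]]. A call has exactly 5 rows; each row shifts and turns the commanded pose from where the row before left it, along the tool's axes as they then stand; what a row does not reach is not made up. A row lasts 1/12 s, in which the tool goes at most 41.7 mm and 7.16 degrees, less where a joint would pass 70% of its speed; a pose out of reach is approached as far as the arm can. A call is refused whole if a number of a shift passes 0.0417 or a number of a turn 0.125, either way. A call with a gripper value outside its range is refused whole. "gripper" is the finger opening in m, from 0 to 0.0854, set as the call begins (left out, the last holds). The fingers move at their own pace and stop on an object; "squeeze" is the grip in N (left out, the last holds). Time passes only in rows, so rows that do not move let the fingers close, or fill a call up. It gives the time, the measured TCP pose, the force, the opening and the grip force at its end, in the units of the state.
- bot.get_obs(): the state, without advancing time (a new reading comes with each control period).
- bot.camera(name): name is "scene" or "top" or "wrist"; returns a dict with "img" (480x640x3 uint8, blue, green, red), "vfov" (degrees; the focal length in pixels is half the picture's height over the tangent of half this angle, whatever the lens; pixels are square), "cx", "cy" (the principal point, pixels), "D" ([k1, k2, p1, p2, k3] as OpenCV has them; the pictures are not rectified), "xyz" and "attitude" of the camera in the world. Camera axes: x right, y down, z forward; pixel columns grow to the right and rows downward; lengths in m; the calibration is good to about 2 mm. A picture is of the moment at which its call begins. There is no depth.
- bot.job_done(): hands the job in; it is judged then, once.
The state is a dict: "time": time; "q": joint angles; "qd": joint speeds; "joint_efforts": joint torques, N m; "ee_pos": TCP position; "tcp_rot": TCP orientation; "wrist_force": force on the tool from outside, world axes, zero at the start; "torque": the same for the moment, N m; "opening": finger opening in m; "grasp_force": force on a finger pad.
Only numpy, scipy, OpenCV 4.12 (cv2) and the standard library are available. Lean on these libraries where they do the work, as an engineer would, in place of code of your own. Each camera call takes 0.05 s, during which the arm holds its last target. There are 200 camera calls.

## Task

Get the jeweller's balance ready for weighing: lift the loose lid off its round draught shield by the knob and set it down gently, knob up and without dropping it, near the middle of the bare stone slab, and let go of it. Then press the keys of the balance fully down one at a time, letting each spring back up before the next: first the round key (on), then the square key (unit), last the long bar key (zero). Press no key before the lid is off, leave the lid on the slab, and leave the other things on the bench where they are.

Things in the scene. Friction and masses are not known exactly. Their poses are not given: they have to be found in the camera images.
- balance: The jeweller's balance, fixed, left or right of the slab: grey housing 260 x 220 mm (x, y), flat top 55 mm above the bench. Origin: centre of its underside. x points from the key deck (robot side) to the round draught shield at the back, z up. The three keys stand in a row at x = -95 mm, y = -70, 0 and +70 mm, in any order, tops 77 mm above the bench.
- shield_mouth (a point): Centre of the mouth of the round aluminium draught shield, a tube 140 mm outside, 130 mm inside, its rim 110 mm above the bench; 50 mm behind the balance's origin. The lid starts on this rim; inside is the round weighing pan.
- lid: Loose aluminium lid, 180 g nominal: disc 150 mm in diameter and 6 mm thick with a boss 118 mm in diameter, 8 mm deep, below it, that reaches into the shield. Lift 10 mm to clear. Origin: centre of the boss's underside. z up. Black knob in the middle on top; 48 mm high in all. Set down, it rests on the boss.
- lid_knob (a point): Point on the axis of the lid's knob at the height to grip: 38 mm above the lid's origin, 10 mm below the knob's top. The knob is 32 mm in diameter and 34 mm high (14 to 48 mm above the lid's origin).
- slab: The bare square stone slab beside the balance, fixed, 220 x 220 x 20 mm. Origin: centre of its underside on the bench; its top is 20 mm above it. z up.
- key_round (a joint): How far the round key (on key, 36 mm in diameter) is pushed down: 0 m up, 0.008 m at the bottom stop. Spring: starts to move at 1 N, 5 N at the bottom; springs back by itself. It counts as pressed beyond 0.0055 m and as up below 0.002 m.
- key_round_top (a point): Centre of the top face of the round key (on key, 36 mm in diameter); it goes down with the key. z up; x and y run along the balance's x and y. The plain white cap stands 16 mm above its square black bezel (60 x 62 mm, 6 mm high) when up. Its place in the row of three differs from run to run.
- key_square (a joint): How far the square key (unit key, 34 x 34 mm) is pushed down: 0 m up, 0.008 m at the bottom stop. Spring: starts to move at 1 N, 5 N at the bottom; springs back by itself. It counts as pressed beyond 0.0055 m and as up below 0.002 m.
- key_square_top (a point): Centre of the top face of the square key (unit key, 34 x 34 mm); it goes down with the key. z up; x and y run along the balance's x and y. The plain white cap stands 16 mm above its square black bezel (60 x 62 mm, 6 mm high) when up. Its place in the row of three differs from run to run.
- key_bar (a joint): How far the long bar key (zero key, 22 mm in x by 54 mm in y) is pushed down: 0 m up, 0.008 m at the bottom stop. Spring: starts to move at 1 N, 5 N at the bottom; springs back by itself. It counts as pressed beyond 0.0055 m and as up below 0.002 m.
- key_bar_top (a point): Centre of the top face of the long bar key (zero key, 22 mm in x by 54 mm in y); it goes down with the key. z up; x and y run along the balance's x and y. The plain white cap stands 16 mm above its square black bezel (60 x 62 mm, 6 mm high) when up. Its place in the row of three differs from run to run.
- screwdriver: Bystander: loose screwdriver lying on the bench between the balance and the slab, up to about 30 mm high, roughly along x. Origin: under its middle.
- tin: Bystander: loose dark round tin with a lid, 84 mm in diameter, 65 mm high, at the back. Origin: centre of its underside.
- bench_block: Bystander: loose steel block 70 x 70 x 25 mm between the robot and the screwdriver. Origin: centre of its underside.
- sanding_block: Bystander: loose cork sanding block 90 x 50 x 28 mm at the left. Origin: centre of its underside.
- dish: Bystander: loose white bowl, 100 mm in diameter, 35 mm high, at the right. Origin: centre of its underside.
- pliers: Bystander: loose pliers with red handles, 145 mm long, 14 mm high, at the back left. Origin: at the pivot, underside.
Mind the look-alikes: they are no part of the job. Of the things that look like the lid, the middle-sized one is meant.

How it is judged (in metres and radians):
On the way, in this order (a step that is already met when the one before it is completed fails the run):
1. the lid lies flat, knob up, on the stone slab, let go (horizontal distance between lid and slab below 0.06 m and z of lid in the frame of slab between 0.014 and 0.026 m and angle between lid's own z axis and vertical below 0.1 rad and linear speed of lid below 0.03 m/s and contact force between the fingers and lid below 0.2 N), for 0.2 s.
2. the round key is pressed down alone (value of joint key_round above 0.0055 m and value of joint each of key_square, key_bar below 0.002 m), for 0.1 s.
3. the round key has sprung back up, all keys up (value of joint each of key_round, key_square, key_bar below 0.002 m), for 0.1 s.
4. the square key is pressed down alone (value of joint key_square above 0.0055 m and value of joint each of key_round, key_bar below 0.002 m), for 0.1 s.
5. the square key has sprung back up, all keys up (all of step 3), for 0.1 s.
6. the bar key is pressed down alone (value of joint key_bar above 0.0055 m and value of joint each of key_round, key_square below 0.002 m), for 0.1 s.
At the end, for the whole second after the job is handed in: The lid lies at rest on the slab, knob up (within 0.1 rad), its centre within 60 mm of the slab's centre and its underside within 6 mm of the slab's top, not held; all three keys are up again (pressed less than 2 mm) (all of step 1 and all of step 5); the robot touches nothing.
It fails at once if a key is pressed while the lid is still over the draught shield (horizontal distance between lid and shield_mouth below 0.06 m and value of joint any of key_round, key_square, key_bar above 0.004 m).
It fails at once if two keys are pressed at the same time (value of joint each of key_round, key_square above 0.004 m or value of joint each of key_round, key_bar above 0.004 m or value of joint each of key_square, key_bar above 0.004 m).
It fails at once if the lid is dropped (it falls free faster than 0.6 m/s, a drop of about 20 mm) (contact force between lid and anything else below 0.05 N and linear speed of lid above 0.6 m/s).
It fails at once if one of the six other loose things is moved more than 50 mm (distance of any of screwdriver, tin, bench_block, sanding_block, dish, pliers from where it was at the start of the episode above 0.05 m).
It also fails if it takes over 67 s, if anything falls off the work surface, if the arm or the gripper's body presses on something with over 40 N, if the wrist force passes 120 N, or if a joint passes its speed limit or range.

## Working session

There is one attempt and no reset: what is moved stays moved. The work goes in short steps, Python scripts to look and compute and a tool call to move; the robot and the scene stay as the last step left them, time stands still between calls to the robot, and variables do not carry over. Pictures are saved under pics/ and viewed, at most 10 in all, crops included, and the job is handed in when it is done.

Besides the shell and the picture viewer there is one more tool, called by a JSON object that holds its "fn" and its "kwargs". play_rows: Moves the arm, as the interface text tells. Its arguments: {"type":"object","properties":{"steps":{"type":"array","items":{"type":"array","items":{"type":"array","items":{"type":"number"}}}},"gripper":{"type":"number"},"squeeze":{"type":"number"}},"required":["steps"]}

```bash
mkdir -p pics; cat > h.py <<'E'
import numpy as np, cv2
from scipy.spatial.transform import Rotation as R
from workcell import bot
def cam(n):
    c=bot.camera(n); f=240/np.tan(np.radians(c['vfov'])/2)
    c['K']=np.array([[f,0,c['cx']],[0,f,c['cy']],[0,0,1]]); c['D']=np.array(c['D'],float)
    a=np.array(c['attitude'],float); c['R']=a if a.shape==(3,3) else R.from_euler('xyz',a,degrees=True).as_matrix()
    return c
def ray(c,px,z):
    p=cv2.undistortPoints(np.array(px,float).reshape(-1,1,2),c['K'],c['D']).reshape(-1,2)
    d=np.c_[p,np.ones(len(p))]@c['R'].T; o=np.array(c['xyz'])
    return o+d*((z-o[2])/d[:,2])[:,None]
def proj(c,P):
    P=(np.array(P,float).reshape(-1,3)-np.array(c['xyz']))@c['R']
    return cv2.projectPoints(P,np.zeros(3),np.zeros(3),c['K'],c['D'])[0].reshape(-1,2)
E
python3 - <<'E'
from h import *
for n in ['top','scene']:
    c=cam(n); cv2.imwrite(f'pics/{n}0.png',c['img']); print(n,c['xyz'],c['attitude'],c['vfov'],c['D'])
print(bot.get_obs())
E
```

```text
top [0.17661394 0.03116675 1.75804879] [-1.67622480e+02  5.29944252e-02 -9.06151538e+01] 43.18736972644809 [-0.09039271  0.          0.          0.          0.        ]
scene [ 1.28502192 -0.07497431  1.09854253] [-142.68344158    0.72554329   80.96644481] 57.54165396268746 [-0.06140564  0.          0.          0.          0.        ]
{'time': 0.1, 'q': array([-6.60040570e+01,  5.00553203e+00,  1.00390569e+01,  9.50993266e+01,
       -6.68341412e-05,  8.99986494e+01]), 'qd': array([ 0.00449036, -0.06034449,  0.16099495,  0.04006332, -0.07649464,
        0.07964954]), 'joint_efforts': array([-2.78117850e-04, -5.21561337e+01,  4.65652943e+01,  1.59946393e-02,
       -4.39522194e-05, -2.04738114e-05]), 'ee_pos': array([ 0.22358525, -0.50227723,  0.23067772]), 'tcp_rot': array([-1.79934198e+02,  6.52830266e-05,  2.39972936e+01]), 'wrist_force': array([-0.07487929, -0.30408496, -0.03340944]), 'torque': array([ 0.02500045,  0.02819297, -0.01863186]), 'grasp_force': 0.0, 'opening': 0.08491736600410338}
```

View pics/top0.png

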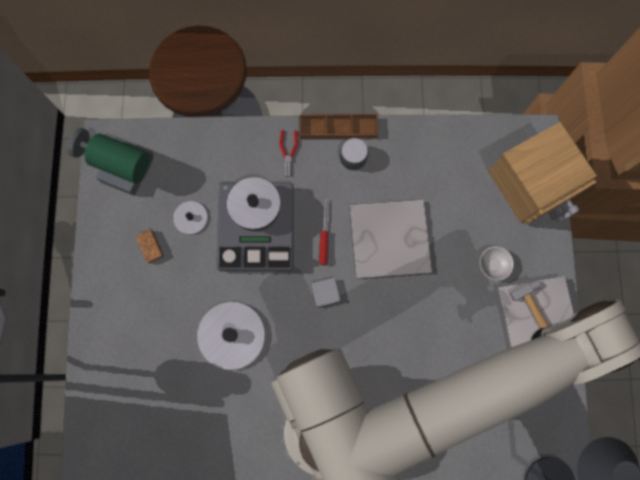

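View pics/scene0.png

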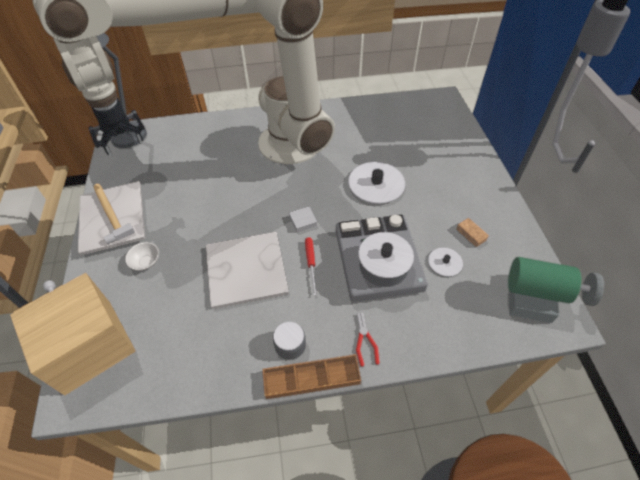

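The top view shows three lid-like things: a small one at (190,217), the middle one on the balance at (252,203), and a large one at (231,336). The middle one is the target. The bare slab is at (391,239); the look-alike slab with the hammer is at (537,310). The keys from left to right are round (230,256), square (254,256) and bar (278,256).

```bash
python3 - <<'E'
from h import *
c=cam('top'); s=cam('scene'); im=c['img']
g=cv2.cvtColor(im,cv2.COLOR_BGR2GRAY)
def comps(g,roi,lo,hi,mina,c,z,tag):
    x0,y0,x1,y1=roi; m=cv2.inRange(g[y0:y1,x0:x1],lo,hi)
    n,l,st,ce=cv2.connectedComponentsWithStats(m)
    for i in range(1,n):
        if st[i,4]>=mina:
            px=ce[i]+[x0,y0]; cn=cv2.findContours((l==i).astype(np.uint8),0,1)[0][0]
            r=cv2.minAreaRect(cn+np.array([x0,y0])); b=cv2.boxPoints(r)
            print(tag,px.round(1),st[i],'->',ray(c,[px],z)[0].round(4),'rect ctr',ray(c,[r[0]],z)[0].round(4), 'corners',ray(c,b,z)[:,:2].round(3).tolist())
comps(g,(218,245,295,268),140,255,30,c,.077,'key')
comps(g,(235,185,275,222),0,60,30,c,.150,'knob')
comps(g,(222,172,285,232),120,255,300,c,.116,'disc')
comps(g,(340,190,440,285),125,255,2000,c,.02,'slab')
gs=cv2.cvtColor(s['img'],cv2.COLOR_BGR2GRAY)
comps(gs,(335,210,412,240),150,255,30,s,.077,'skey')
comps(gs,(372,235,402,262),0,50,30,s,.150,'sknob')
comps(gs,(195,225,295,310),130,255,2000,s,.02,'sslab')
a=cv2.resize(im[165:285,210:440],None,fx=3.4,fy=3.4,interpolation=2)
cv2.imwrite('pics/crop.png',a)
E
```

```text
key [228.7 255.6] [ 6  6 11 11 90] -> [0.4926 0.2715 0.077 ] rect ctr [0.4929 0.2719 0.077 ] corners [[0.493, 0.292], [0.513, 0.272], [0.493, 0.252], [0.473, 0.272]]
key [253.1 255.5] [ 30   6  11  10 108] -> [0.4922 0.2023 0.077 ] rect ctr [0.4922 0.2025 0.077 ] corners [[0.505, 0.217], [0.505, 0.189], [0.479, 0.188], [0.479, 0.217]]
key [278.  255.5] [ 52   8  17   6 102] -> [0.4915 0.1319 0.077 ] rect ctr [0.4915 0.1319 0.077 ] corners [[0.499, 0.155], [0.498, 0.109], [0.484, 0.109], [0.485, 0.154]]
knob [252.6 200.4] [13 10 10 12 93] -> [0.6329 0.198  0.15  ] rect ctr [0.6326 0.1982 0.15  ] corners [[0.648, 0.211], [0.648, 0.186], [0.617, 0.186], [0.617, 0.21]]
disc [252.2 202.4] [   5    5   53   51 1867] -> [0.6366 0.2025 0.116 ] rect ctr [0.6378 0.2003 0.116 ] corners [[0.712, 0.275], [0.711, 0.127], [0.565, 0.127], [0.566, 0.272]]
slab [387.8 236. ] [  11   10   77   78 4885] -> [ 0.5569 -0.1871  0.02  ] rect ctr [ 0.5516 -0.1924  0.02  ] corners [[0.653, -0.077], [0.671, -0.297], [0.453, -0.305], [0.436, -0.091]]
skey [386.5 216.8] [ 22   0  55  27 607] -> [0.481  0.2459 0.077 ] rect ctr [0.5033 0.2324 0.077 ] corners [[0.44, 0.163], [0.467, 0.327], [0.564, 0.298], [0.538, 0.142]]
skey [349.9 225.1] [  6  11  19   9 117] -> [0.4943 0.1302 0.077 ] rect ctr [0.4943 0.1304 0.077 ] corners [[0.482, 0.104], [0.482, 0.159], [0.507, 0.156], [0.506, 0.102]]
skey [384.7 236.4] [ 30  22  41   8 231] -> [0.5524 0.222  0.077 ] rect ctr [0.5495 0.2238 0.077 ] corners [[0.527, 0.169], [0.547, 0.285], [0.572, 0.278], [0.552, 0.163]]
sslab [245.6 266.5] [   0    0  100   85 8013] -> [ 0.5518 -0.1927  0.02  ] rect ctr [ 0.5531 -0.196   0.02  ] corners [[0.367, -0.344], [0.42, -0.032], [0.714, -0.069], [0.67, -0.34]]
```

View pics/crop.png

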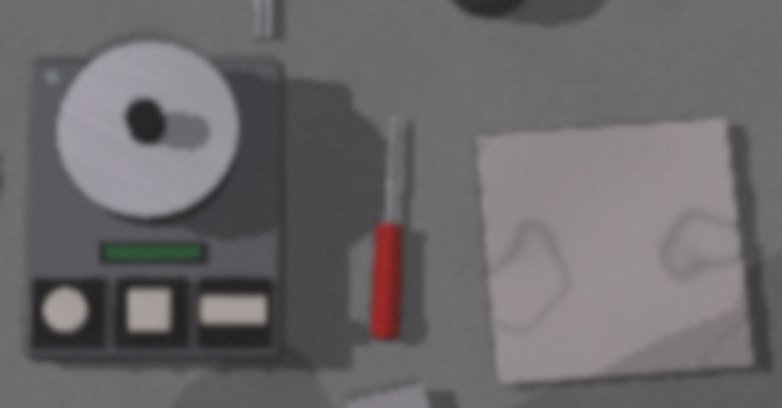

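Chosen: the middle-sized lid (disc ~147 mm) on the balance at about (0.637, 0.200). The keys are round (0.493, 0.272), square (0.492, 0.202) and bar (0.492, 0.131). The slab is at (0.552, -0.193). I'll first turn the tool to yaw 0.

{"fn": "play_rows", "kwargs": {"steps": [[[0, 0, 0, 0.084], [0, 0, 0, 0.084], [0, 0, 0, 0.084], [0, 0, 0, 0.084], [0, 0, 0, 0.083]]], "gripper": 0.0854}}

```text
time: 0.62
ee_pos: [0.2236, -0.5024, 0.2311]
tcp_rot: [-180.0, 0.0, -0.3]
wrist_force: [-0.6, -0.4, -0.2]
opening: 0.0855
grasp_force: 0.0
```

{"fn": "play_rows", "kwargs": {"steps": [[[0.02, -0.034, 0, 0], [0.02, -0.034, 0, 0], [0.02, -0.034, 0, 0], [0.02, -0.034, 0, 0], [0.02, -0.034, 0, 0]]]}}

```text
time: 1.03
ee_pos: [0.3241, -0.3309, 0.2312]
tcp_rot: [-180.0, 0.0, -0.0]
wrist_force: [0.3, -0.2, 0.6]
opening: 0.0853
grasp_force: 0.0
```

{"fn": "play_rows", "kwargs": {"steps": [[[0.02, -0.034, 0, 0], [0.02, -0.034, 0, 0], [0.02, -0.034, 0, 0], [0.02, -0.034, 0, 0], [0.02, -0.034, 0, 0]]]}}

```text
time: 1.45
ee_pos: [0.4242, -0.1607, 0.2314]
tcp_rot: [180.0, -0.0, -0.0]
wrist_force: [1.5, -0.3, 1.1]
opening: 0.0856
grasp_force: 0.0
```

{"fn": "play_rows", "kwargs": {"steps": [[[0.02, -0.034, 0, 0], [0.02, -0.034, 0, 0], [0.02, -0.034, 0, 0], [0.02, -0.034, 0, 0], [0.02, -0.034, 0, 0]]]}}

```text
time: 1.87
ee_pos: [0.5243, 0.0058, 0.2313]
tcp_rot: [-179.8, -0.0, 0.5]
wrist_force: [-0.1, -1.1, 0.2]
opening: 0.0854
grasp_force: 0.0
```

{"fn": "play_rows", "kwargs": {"steps": [[[0.015, -0.035, 0, 0], [0.015, -0.035, 0, 0], [0.015, -0.035, 0, 0], [0.015, -0.035, 0, 0], [0.013, -0.025, 0, 0]]]}}

```text
time: 2.28
ee_pos: [0.5942, 0.0962, 0.2352]
tcp_rot: [-176.4, 0.1, 7.6]
wrist_force: [1.1, -0.5, 0.1]
opening: 0.0853
grasp_force: 0.0
```

{"fn": "play_rows", "kwargs": {"steps": [[[0.02, -0.014, 0, 0], [0.02, -0.014, 0, 0], [0, 0, 0, 0], [0, 0, 0, 0], [0, 0, 0, 0]]]}}

```text
time: 2.7
ee_pos: [0.6307, 0.1157, 0.2372]
tcp_rot: [-176.0, 0.1, 8.7]
wrist_force: [-0.2, 0.6, -0.6]
opening: 0.0853
grasp_force: 0.0
```

```bash
python3 - <<'E'
from h import *
c=cam('wrist'); cv2.imwrite('pics/w1.png',c['img']); print(c['xyz'],c['attitude'],bot.get_obs()['ee_pos'])
print(proj(c,[[.635,.2,.15],[.637,.2,.116]]))
E
```

```text
[0.70347357 0.1172206  0.37910022] [163.43525491   4.06172743 -81.36216857] [0.63056582 0.11557124 0.23760754]
[[209.18635601 224.32574864]
 [225.44883824 211.80499945]]
```

View pics/w1.png

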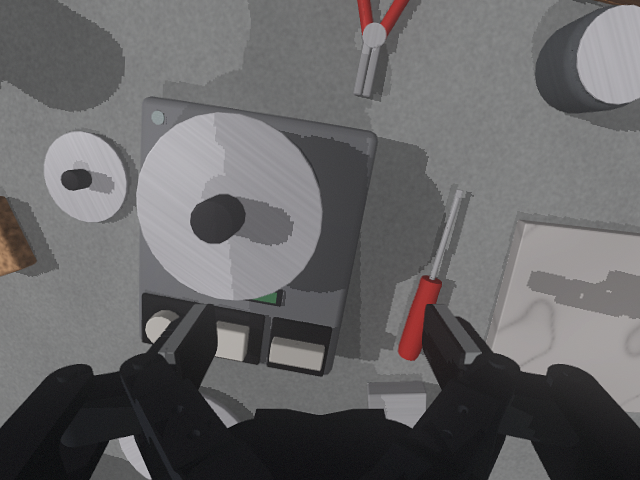

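The wrist view shows the lid on the balance with its knob top at about (215,220), close to the projection. The tool has tilted about 4°, so I check the joints.

```bash
python3 - <<'E'
from h import *
o=bot.get_obs(); print(o['q'].round(2),o['tcp_rot'],o['ee_pos'])
c=cam('wrist'); im=c['img']
# knob top ellipse, disc
g=cv2.cvtColor(im,cv2.COLOR_BGR2GRAY)
m=cv2.inRange(g[185:250,180:250],0,45)
n,l,st,ce=cv2.connectedComponentsWithStats(m); i=1+st[1:,4].argmax(); print(st[i],ce[i]+[180,185])
print(ray(c,[[231,206]],.116), ray(c,[[208,222]],.15))
E
```

```text
[  8.6   18.37  26.32  98.01   4.02 179.94] [-1.75980017e+02  5.67878382e-02  8.65804223e+00] [0.63056582 0.11557124 0.23760754]
[63 37  1  1  1] [243. 222.]
[[0.6421225  0.19597639 0.116     ]] [[0.63631391 0.20094012 0.15      ]]
```

Joint 6 is at its limit, since yaw must stay above j1. I'll turn to yaw 90.

{"fn": "play_rows", "kwargs": {"steps": [[[0, 0, 0, -0.12], [0, 0, 0, -0.12], [0, 0, 0, -0.12], [0, 0, 0, 0], [0, 0, 0, 0]]]}}

```text
time: 3.22
ee_pos: [0.6307, 0.1156, 0.2381]
tcp_rot: [-176.2, -1.4, 29.0]
wrist_force: [0.2, 0.2, 0.4]
opening: 0.0853
grasp_force: 0.0
```

The 4° tilt stays in the command. If I turn so that the closing axis is the tilt axis (yaw ≈ 98.7), the pads still close square on the knob, so I'll accept the tilt and convert moves through the real tool axes.

{"fn": "play_rows", "kwargs": {"steps": [[[0, 0, 0, -0.122], [0, 0, 0, -0.122], [0, 0, 0, -0.122], [0, 0, 0, -0.122], [0, 0, 0, -0.122]]]}}

```text
time: 3.63
ee_pos: [0.6309, 0.1157, 0.2378]
tcp_rot: [-177.7, -3.3, 64.3]
wrist_force: [0.6, -0.1, -0.4]
opening: 0.0856
grasp_force: 0.0
```

{"fn": "play_rows", "kwargs": {"steps": [[[0, 0, 0, -0.122], [0, 0, 0, -0.122], [0, 0, 0, -0.122], [0, 0, 0, -0.122], [0, 0, 0, -0.122]]]}}

```text
time: 4.05
ee_pos: [0.6309, 0.1157, 0.2377]
tcp_rot: [180.0, -4.0, 99.3]
wrist_force: [-0.1, -0.0, 0.7]
opening: 0.0854
grasp_force: 0.0
```

{"fn": "play_rows", "kwargs": {"steps": [[[0, 0, 0, 0], [0, 0, 0, 0], [0, 0, 0, 0], [0, 0, 0, 0], [0, 0, 0, 0]]]}}

```text
time: 4.47
ee_pos: [0.631, 0.1159, 0.2375]
tcp_rot: [-180.0, -4.0, 99.1]
wrist_force: [-0.3, 0.2, -0.2]
opening: 0.0854
grasp_force: 0.0
```

```bash
cat >> h.py <<'E'
def d(hold,back=.019,o=None):
    "tool-frame shift bringing the point `back` behind the TCP to world point hold"
    o=o or bot.get_obs(); M=R.from_euler('xyz',o['tcp_rot'],degrees=True).as_matrix()
    p=np.array(o['ee_pos'])-back*M[:,2]
    return (M.T@(np.array(hold)-p)).round(4)
E
python3 - <<'E'
from h import *
o=bot.get_obs(); print(o['tcp_rot'],o['ee_pos'],o['q'].round(1))
# finer estimate from wrist disc rim
c=cam('wrist'); cv2.imwrite('pics/w2.png',c['img'])
print(proj(c,[[.637,.2,.15],[.637,.2,.116]]))
print('above',d([.637,.2,.22]),'then',d([.637,.2,.14]))
E
```

```text
[-179.98506229   -4.02794432   99.05415033] [0.63104984 0.1158934  0.23751727] [ 8.6 18.4 26.4 98.   4.  89.6]
[[349.57375852 136.12349477]
 [345.69757038 140.0919481 ]]
above [0.0807 0.0191 0.0422] then [0.075  0.0192 0.122 ]
```

View pics/w2.png

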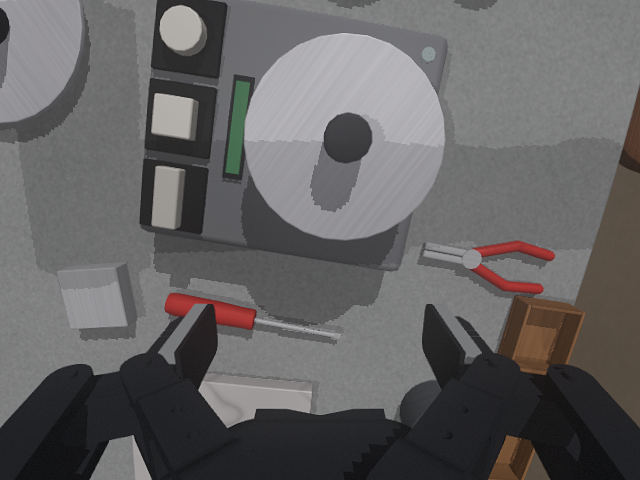

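The knob is at (348,138), within about 2 px of the projection (349.6,136). Moving above it and then down.

{"fn": "play_rows", "kwargs": {"steps": [[[0.0166, 0.0038, 0, 0], [0.0166, 0.0038, 0, 0], [0.0166, 0.0038, 0, 0], [0.0166, 0.0038, 0, 0], [0.0166, 0.0038, 0, 0]]]}}

```text
time: 4.93
ee_pos: [0.6366, 0.2018, 0.2434]
tcp_rot: [-180.0, -4.0, 99.1]
wrist_force: [0.0, -0.1, -0.1]
opening: 0.0855
grasp_force: 0.0
```

{"fn": "play_rows", "kwargs": {"steps": [[[-0.0016, 0, 0.02, 0], [-0.0016, 0, 0.02, 0], [-0.0016, 0, 0.02, 0], [-0.0016, 0, 0.02, 0], [0, 0, 0, 0]]]}}

```text
time: 5.35
ee_pos: [0.6353, 0.2002, 0.1585]
tcp_rot: [-179.6, -4.0, 99.2]
wrist_force: [-0.7, -0.8, -0.8]
opening: 0.0856
grasp_force: 0.0
```

{"fn": "play_rows", "kwargs": {"steps": [[[0, 0, 0, 0], [0, 0, 0, 0], [0, 0, 0, 0], [0, 0, 0, 0], [0, 0, 0, 0]]]}}

```text
time: 5.77
ee_pos: [0.6371, 0.2001, 0.1642]
tcp_rot: [179.9, -4.0, 99.2]
wrist_force: [-0.3, -0.4, 0.1]
opening: 0.0851
grasp_force: 0.0
```

```bash
python3 - <<'E'
from h import *
print(d([.637,.2,.14]),bot.get_obs()['tcp_rot'])
E
```

```text
[-0.0018 -0.0002  0.0431] [179.91770615  -4.03946731  99.2065872 ]
```

{"fn": "play_rows", "kwargs": {"steps": [[[-0.0006, 0, 0.014, 0], [-0.0006, 0, 0.014, 0], [-0.0006, 0, 0.01, 0], [0, 0, 0.005, 0], [0, 0, 0, 0]]]}}

```text
time: 6.18
ee_pos: [0.636, 0.201, 0.1189]
tcp_rot: [-179.9, -4.0, 99.2]
wrist_force: [0.3, -0.1, 0.1]
opening: 0.0854
grasp_force: 0.0
```

{"fn": "play_rows", "kwargs": {"steps": [[[0, 0, 0, 0], [0, 0, 0, 0], [0, 0, 0, 0], [0, 0, 0, 0], [0, 0, 0, 0]]], "gripper": 0.02, "squeeze": 40}}

```text
time: 6.6
ee_pos: [0.6368, 0.2012, 0.1209]
tcp_rot: [179.9, -4.0, 99.2]
wrist_force: [1.8, 0.0, 0.6]
opening: 0.0309
grasp_force: 39.6
```

{"fn": "play_rows", "kwargs": {"steps": [[[0, 0, 0, 0], [0, 0, 0, 0], [0, 0, 0, 0], [0, 0, 0, 0], [0, 0, 0, 0]]]}}

```text
time: 7.02
ee_pos: [0.6368, 0.2012, 0.1208]
tcp_rot: [179.9, -4.0, 99.2]
wrist_force: [0.8, -0.1, 5.5]
opening: 0.0308
grasp_force: 40.0
```

{"fn": "play_rows", "kwargs": {"steps": [[[0.0005, 0, -0.007, 0], [0.001, 0, -0.014, 0], [0.001, 0, -0.014, 0], [0.001, 0, -0.014, 0], [0.0005, 0, -0.008, 0]]]}}

```text
time: 7.43
ee_pos: [0.6366, 0.2012, 0.1786]
tcp_rot: [180.0, -4.0, 99.2]
wrist_force: [0.3, -0.7, -1.0]
opening: 0.0308
grasp_force: 39.8
```

{"fn": "play_rows", "kwargs": {"steps": [[[0, 0, 0, 0], [0, 0, 0, 0], [0, 0, 0, 0], [0, 0, 0, 0], [0, 0, 0, 0]]]}}

```text
time: 7.85
ee_pos: [0.6362, 0.2011, 0.1762]
tcp_rot: [-179.9, -4.0, 99.2]
wrist_force: [-0.9, 0.3, -2.2]
opening: 0.0309
grasp_force: 39.8
```

```bash
python3 - <<'E'
from h import *
o=bot.get_obs();print(o['ee_pos'],o['opening'],o['tcp_rot']); print(d([.552,-.1925,.194]),d([.552,-.1925,.058]))
E
```

```text
[0.63620211 0.20105774 0.17616917] 0.03089625745519684 [-179.91078296   -4.01696464   99.19971804]
[-0.3729 -0.1461 -0.0248] [-0.3824 -0.1459  0.1108]
```

{"fn": "play_rows", "kwargs": {"steps": [[[-0.012, -0.005, -0.0008, 0], [-0.024, -0.0094, -0.0016, 0], [-0.027, -0.0106, -0.0018, 0], [-0.027, -0.0106, -0.0018, 0], [-0.027, -0.0106, -0.0018, 0]]]}}

```text
time: 8.27
ee_pos: [0.6089, 0.0764, 0.1764]
tcp_rot: [-180.0, -4.0, 99.2]
wrist_force: [-0.1, 0.1, -1.5]
opening: 0.0309
grasp_force: 39.9
```

{"fn": "play_rows", "kwargs": {"steps": [[[-0.027, -0.0106, -0.0018, 0], [-0.027, -0.0106, -0.0018, 0], [-0.027, -0.0106, -0.0018, 0], [-0.027, -0.0106, -0.0018, 0], [-0.027, -0.0106, -0.0018, 0]]]}}

```text
time: 8.68
ee_pos: [0.578, -0.0658, 0.1761]
tcp_rot: [-180.0, -4.0, 99.2]
wrist_force: [0.1, -0.3, -2.0]
opening: 0.0308
grasp_force: 39.9
```

{"fn": "play_rows", "kwargs": {"steps": [[[-0.027, -0.0106, -0.0018, 0], [-0.027, -0.0106, -0.0018, 0], [-0.027, -0.0106, -0.0018, 0], [-0.025, -0.0098, -0.0017, 0], [-0.012, -0.005, -0.0008, 0]]]}}

```text
time: 9.1
ee_pos: [0.5506, -0.1913, 0.1756]
tcp_rot: [-180.0, -4.0, 99.1]
wrist_force: [-0.5, 0.6, -1.3]
opening: 0.0307
grasp_force: 39.9
```

{"fn": "play_rows", "kwargs": {"steps": [[[0, 0, 0, 0], [0, 0, 0, 0], [0, 0, 0, 0], [0, 0, 0, 0], [0, 0, 0, 0]]]}}

```text
time: 9.52
ee_pos: [0.5522, -0.1872, 0.1759]
tcp_rot: [180.0, -4.0, 99.3]
wrist_force: [-0.7, 0.8, -1.1]
opening: 0.0307
grasp_force: 39.9
```

```bash
python3 - <<'E'
from h import *
o=bot.get_obs();print(o['ee_pos'],o['opening'],o['tcp_rot']); print(d([.552,-.1925,.058]))
c=cam('wrist'); a=cam('scene')['img'][200:320,170:330]
cv2.imwrite('pics/w3.png',cv2.hconcat([c['img'][::2,::2],cv2.resize(a,(320,240))]))
E
```

```text
[ 0.55217669 -0.18719225  0.17586918] 0.030691202668882363 [179.99869993  -4.03438581  99.28711079]
[-0.0135 -0.001   0.1362]
```

View pics/w3.png

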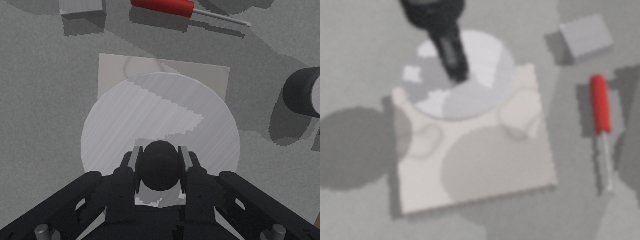

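The lid is held level over the slab. Lowering it.

{"fn": "play_rows", "kwargs": {"steps": [[[-0.001, 0, 0.01, 0], [-0.002, 0, 0.022, 0], [-0.0025, 0, 0.025, 0], [-0.0025, 0, 0.025, 0], [-0.002, 0, 0.018, 0]]]}}

```text
time: 10.03
ee_pos: [0.5515, -0.1906, 0.0723]
tcp_rot: [-179.9, -4.1, 99.2]
wrist_force: [-0.1, -0.9, -0.9]
opening: 0.031
grasp_force: 39.9
```

{"fn": "play_rows", "kwargs": {"steps": [[[-0.001, 0, 0.012, 0], [-0.001, 0, 0.008, 0], [0, 0, 0.004, 0], [0, 0, 0, 0], [0, 0, 0, 0]]]}}

```text
time: 10.45
ee_pos: [0.5529, -0.1915, 0.0522]
tcp_rot: [179.9, -4.0, 99.2]
wrist_force: [0.4, -0.3, -0.5]
opening: 0.0309
grasp_force: 39.9
```

{"fn": "play_rows", "kwargs": {"steps": [[[0, 0, 0.002, 0], [0, 0, 0.002, 0], [0, 0, 0.002, 0], [0, 0, 0.002, 0], [0, 0, 0, 0]]]}}

```text
time: 10.87
ee_pos: [0.5522, -0.1908, 0.0429]
tcp_rot: [-180.0, -4.0, 99.2]
wrist_force: [-0.4, 0.1, -1.0]
opening: 0.031
grasp_force: 39.9
```

{"fn": "play_rows", "kwargs": {"steps": [[[0, 0, 0.001, 0], [0, 0, 0.001, 0], [0, 0, 0.001, 0], [0, 0, 0, 0], [0, 0, 0, 0]]]}}

```text
time: 11.28
ee_pos: [0.5523, -0.1907, 0.0402]
tcp_rot: [-180.0, -4.0, 99.2]
wrist_force: [0.3, 0.6, -1.4]
opening: 0.0311
grasp_force: 39.9
```

{"fn": "play_rows", "kwargs": {"steps": [[[0, 0, 0.0005, 0], [0, 0, 0.0005, 0], [0, 0, 0, 0], [0, 0, 0, 0], [0, 0, 0, 0]]]}}

```text
time: 11.7
ee_pos: [0.5523, -0.1906, 0.0394]
tcp_rot: [-180.0, -4.0, 99.2]
wrist_force: [-1.3, -0.2, -0.9]
opening: 0.0309
grasp_force: 39.9
```

{"fn": "play_rows", "kwargs": {"steps": [[[0, 0, 0.0005, 0], [0, 0, 0.0005, 0], [0, 0, 0, 0], [0, 0, 0, 0], [0, 0, 0, 0]]]}}

```text
time: 12.12
ee_pos: [0.5523, -0.1906, 0.0388]
tcp_rot: [180.0, -4.0, 99.2]
wrist_force: [-1.8, 0.6, 5.5]
opening: 0.031
grasp_force: 40.3
```

{"fn": "play_rows", "kwargs": {"steps": [[[0, 0, 0.0005, 0], [0, 0, 0.0005, 0], [0, 0, 0, 0], [0, 0, 0, 0], [0, 0, 0, 0]]]}}

```text
time: 12.53
ee_pos: [0.5524, -0.1906, 0.0388]
tcp_rot: [180.0, -4.0, 99.2]
wrist_force: [-5.0, 0.1, 12.1]
opening: 0.0311
grasp_force: 41.2
```

The lid is on the slab. Releasing.

{"fn": "play_rows", "kwargs": {"steps": [[[0, 0, 0, 0], [0, 0, 0, 0], [0, 0, 0, 0], [0, 0, 0, 0], [0, 0, 0, 0]]], "gripper": 0.075}}

```text
time: 12.95
ee_pos: [0.5522, -0.1904, 0.037]
tcp_rot: [-180.0, -4.0, 99.2]
wrist_force: [-0.0, -0.1, 0.2]
opening: 0.075
grasp_force: 0.0
```

{"fn": "play_rows", "kwargs": {"steps": [[[0, 0, -0.008, 0], [0.001, 0, -0.02, 0], [0.002, 0, -0.03, 0], [0.002, 0, -0.03, 0], [0.002, 0, -0.03, 0]]]}}

```text
time: 13.37
ee_pos: [0.5522, -0.1917, 0.1573]
tcp_rot: [-180.0, -4.0, 99.2]
wrist_force: [1.4, -0.2, 0.7]
opening: 0.075
grasp_force: 0.0
```

{"fn": "play_rows", "kwargs": {"steps": [[[0.001, 0, -0.012, 0], [0, 0, 0, 0], [0, 0, 0, 0], [0, 0, 0, 0], [0, 0, 0, 0]]], "gripper": 0}}

```text
time: 13.78
ee_pos: [0.5519, -0.1914, 0.1659]
tcp_rot: [-179.9, -4.1, 99.2]
wrist_force: [0.1, 0.1, 0.3]
opening: 0.0146
grasp_force: 0.0
```

```bash
python3 - <<'E'
from h import *
o=bot.get_obs();print(o['ee_pos'],o['opening'],o['tcp_rot'],o['wrist_force'])
for k in [(.493,.2715),(.4925,.202),(.493,.131)]: print(d([*k,.11],0),d([*k,.076],0))
c=cam('wrist'); a=cam('top')['img'][170:310,210:450]
cv2.imwrite('pics/w4.png',cv2.hconcat([c['img'][::2,::2],cv2.resize(a,(411,240))]))
E
```

```text
[ 0.55188911 -0.19141871  0.16592018] 0.01459959388195979 [-179.87011577   -4.09836402   99.19291084] [0.12411299 0.11398962 0.26529569]
[0.4612 0.016  0.0891] [0.4588 0.0161 0.123 ]
[0.3928 0.0044 0.0842] [0.3904 0.0045 0.1181]
[ 0.3229 -0.0064  0.0792] [ 0.3204 -0.0064  0.1131]
```

View pics/w4.png

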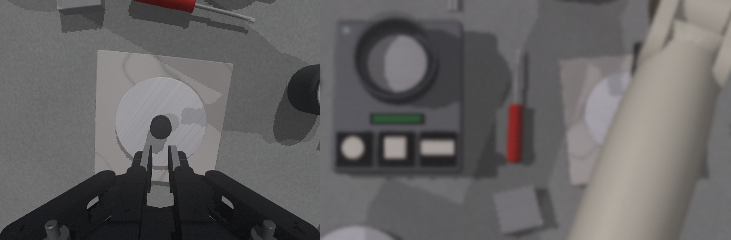

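The wrist view shows the lid at about (160,120) in the half-size picture, flat on the slab and free; the shield is open. Now to the round key.

{"fn": "play_rows", "kwargs": {"steps": [[[0.015, 0.0005, 0.001, 0], [0.032, 0.0012, 0.0022, 0], [0.035, 0.0012, 0.0025, 0], [0.035, 0.0012, 0.0025, 0], [0.035, 0.0012, 0.0025, 0]]], "gripper": 0}}

```text
time: 14.3
ee_pos: [0.5324, -0.0385, 0.1671]
tcp_rot: [-180.0, -4.1, 99.2]
wrist_force: [0.7, 0.5, 0.6]
opening: -0.0001
grasp_force: 0.0
```

{"fn": "play_rows", "kwargs": {"steps": [[[0.035, 0.0012, 0.0025, 0], [0.035, 0.0012, 0.0025, 0], [0.035, 0.0012, 0.0025, 0], [0.035, 0.0012, 0.0025, 0], [0.035, 0.0012, 0.0025, 0]]]}}

```text
time: 14.72
ee_pos: [0.5101, 0.1359, 0.1671]
tcp_rot: [-180.0, -4.0, 99.2]
wrist_force: [0.6, -0.0, -0.0]
opening: -0.0
grasp_force: 0.0
```

{"fn": "play_rows", "kwargs": {"steps": [[[0.035, 0.0012, 0.0025, 0], [0.035, 0.0012, 0.0025, 0], [0.035, 0.0012, 0.0025, 0], [0.02, 0.0006, 0.0014, 0], [0.01, 0, 0, 0]]]}}

```text
time: 15.13
ee_pos: [0.4923, 0.2708, 0.1673]
tcp_rot: [-179.9, -4.0, 99.4]
wrist_force: [0.1, -0.7, 0.0]
opening: -0.0003
grasp_force: 0.0
```

{"fn": "play_rows", "kwargs": {"steps": [[[0, 0, 0, 0], [0, 0, 0, 0], [0, 0, 0, 0], [0, 0, 0, 0], [0, 0, 0, 0]]]}}

```text
time: 15.55
ee_pos: [0.494, 0.2669, 0.1681]
tcp_rot: [180.0, -4.0, 99.1]
wrist_force: [-0.2, 0.1, -0.6]
opening: 0.0
grasp_force: 0.0
```

```bash
python3 - <<'E'
from h import *
o=bot.get_obs();print(o['ee_pos'],o['opening'],o['tcp_rot'],o['wrist_force'])
k=(.493,.2715); print(d([*k,.09],0),d([*k,.077],0))
c=cam('wrist'); print(proj(c,[[.493,.2715,.077],[.4925,.202,.077],[.493,.131,.077]]).round(1))
cv2.imwrite('pics/w5.png',c['img'])
E
```

```text
[0.49401457 0.26693005 0.16812001] 7.832637051312826e-07 [179.99754327  -4.02412353  99.11117724] [-0.17104438  0.13556789 -0.62497714]
[-0.0008 -0.0003  0.0783] [-0.0017 -0.0003  0.0912]
[[319.3 252.4]
 [303.8 342.5]
 [291.3 422.9]]
```

View pics/w5.png

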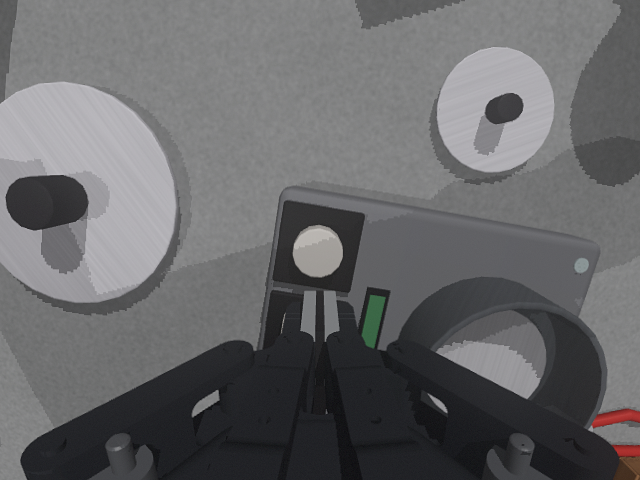

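The round key is at (318,251), matching the projection. Going down to 13 mm above it, then pressing.

{"fn": "play_rows", "kwargs": {"steps": [[[0, 0, 0.012, 0], [0, 0, 0.022, 0], [0, 0, 0.022, 0], [0, 0, 0.014, 0], [0, 0, 0.006, 0]]]}}

```text
time: 16.02
ee_pos: [0.4917, 0.2725, 0.0889]
tcp_rot: [-179.8, -4.0, 99.2]
wrist_force: [-0.2, 0.7, 0.2]
opening: -0.0001
grasp_force: 0.0
```

{"fn": "play_rows", "kwargs": {"steps": [[[0, 0, 0.004, 0], [0, 0, 0.004, 0], [0, 0, 0, 0], [0, 0, 0, 0], [0, 0, 0, 0]]]}}

```text
time: 16.43
ee_pos: [0.4932, 0.274, 0.0851]
tcp_rot: [179.9, -4.1, 99.2]
wrist_force: [-0.0, -0.2, -0.7]
opening: 0.0001
grasp_force: 0.0
```

{"fn": "play_rows", "kwargs": {"steps": [[[0, 0, 0.003, 0], [0, 0, 0.003, 0], [0, 0, 0.002, 0], [0, 0, 0.001, 0], [0, 0, 0, 0]]]}}

```text
time: 16.85
ee_pos: [0.4928, 0.2744, 0.0752]
tcp_rot: [180.0, -4.0, 99.2]
wrist_force: [1.9, -0.5, 2.3]
opening: 0.0002
grasp_force: 0.9
```

{"fn": "play_rows", "kwargs": {"steps": [[[0, 0, 0.002, 0], [0, 0, 0.002, 0], [0, 0, 0.002, 0], [0, 0, 0.001, 0], [0, 0, 0, 0]]]}}

```text
time: 17.27
ee_pos: [0.4929, 0.2747, 0.0693]
tcp_rot: [179.9, -4.0, 99.2]
wrist_force: [-1.2, -6.2, 10.3]
opening: -0.0004
grasp_force: 5.0
```

{"fn": "play_rows", "kwargs": {"steps": [[[0, 0, 0.0005, 0], [0, 0, 0, 0], [0, 0, 0, 0], [0, 0, 0, 0], [0, 0, 0, 0]]]}}

```text
time: 17.68
ee_pos: [0.4929, 0.2747, 0.0692]
tcp_rot: [179.9, -4.0, 99.2]
wrist_force: [-2.0, -6.4, 12.5]
opening: 0.0002
grasp_force: 6.7
```

Bottomed out (12 N, 8 mm). Lifting to clear.

{"fn": "play_rows", "kwargs": {"steps": [[[0, 0, -0.006, 0], [0, 0, -0.012, 0], [0, 0, -0.015, 0], [0, 0, -0.01, 0], [0, 0, 0, 0]]]}}

```text
time: 18.1
ee_pos: [0.4939, 0.2725, 0.1132]
tcp_rot: [179.8, -4.1, 99.2]
wrist_force: [0.4, 1.0, -0.4]
opening: -0.0003
grasp_force: 0.0
```

```bash
python3 - <<'E'
from h import *
o=bot.get_obs();print(o['ee_pos'],o['wrist_force'])
for k in [(.4925,.202),(.493,.131)]: print(d([*k,.11],0),d([*k,.085],0))
E
```

```text
[0.49385104 0.27247814 0.11315452] [ 0.36061373  0.99506479 -0.35332248]
[-0.0694 -0.0126 -0.0018] [-0.0712 -0.0127  0.0231]
[-0.1394 -0.0235 -0.0069] [-0.1412 -0.0236  0.018 ]
```

{"fn": "play_rows", "kwargs": {"steps": [[[-0.01, -0.002, -0.001, 0], [-0.02, -0.0035, -0.001, 0], [-0.02, -0.0035, -0.001, 0], [-0.015, -0.0026, 0, 0], [-0.005, -0.001, 0, 0]]]}}

```text
time: 18.52
ee_pos: [0.4912, 0.1986, 0.1076]
tcp_rot: [-179.9, -4.0, 99.1]
wrist_force: [-0.5, -0.3, 0.4]
opening: 0.0
grasp_force: 0.0
```

{"fn": "play_rows", "kwargs": {"steps": [[[0, 0, 0.007, 0], [0, 0, 0.01, 0], [0, 0, 0.007, 0], [0, 0, 0, 0], [0, 0, 0, 0]]]}}

```text
time: 18.93
ee_pos: [0.4909, 0.203, 0.0837]
tcp_rot: [-179.9, -4.0, 99.3]
wrist_force: [0.2, -0.0, -0.6]
opening: -0.0001
grasp_force: 0.0
```

{"fn": "play_rows", "kwargs": {"steps": [[[0, 0, 0, 0], [0, 0, 0, 0], [0, 0, 0, 0], [0, 0, 0, 0], [0, 0, 0, 0]]]}}

```text
time: 19.35
ee_pos: [0.4917, 0.2026, 0.0851]
tcp_rot: [180.0, -4.0, 99.2]
wrist_force: [-0.4, 0.7, -0.2]
opening: 0.0003
grasp_force: 0.0
```

Over the square key, at z = 0.085. Pressing 16.5 mm.

{"fn": "play_rows", "kwargs": {"steps": [[[0, 0, 0.003, 0], [0, 0, 0.004, 0], [0, 0, 0.003, 0], [0, 0, 0.002, 0], [0, 0, 0.002, 0]]]}}

```text
time: 19.77
ee_pos: [0.4916, 0.2033, 0.0708]
tcp_rot: [180.0, -4.0, 99.2]
wrist_force: [0.5, -3.0, 3.9]
opening: 0.0001
grasp_force: 2.0
```

{"fn": "play_rows", "kwargs": {"steps": [[[0, 0, 0.0015, 0], [0, 0, 0.001, 0], [0, 0, 0, 0], [0, 0, 0, 0], [0, 0, 0, 0]]]}}

```text
time: 20.18
ee_pos: [0.4916, 0.2034, 0.0693]
tcp_rot: [179.9, -4.0, 99.2]
wrist_force: [-1.1, -5.0, 9.8]
opening: 0.0004
grasp_force: 4.8
```

{"fn": "play_rows", "kwargs": {"steps": [[[0, 0, 0.0005, 0], [0, 0, 0, 0], [0, 0, 0, 0], [0, 0, 0, 0], [0, 0, 0, 0]]]}}

```text
time: 20.6
ee_pos: [0.4917, 0.2034, 0.0692]
tcp_rot: [179.9, -4.0, 99.2]
wrist_force: [-2.1, -5.4, 12.4]
opening: -0.0003
grasp_force: 6.3
```

Square key bottomed. Lift and move to the bar key.

{"fn": "play_rows", "kwargs": {"steps": [[[0, 0, -0.006, 0], [0, 0, -0.012, 0], [0, 0, -0.015, 0], [0, 0, -0.01, 0], [0, 0, 0, 0]]]}}

```text
time: 21.02
ee_pos: [0.4927, 0.2011, 0.1133]
tcp_rot: [179.8, -4.1, 99.2]
wrist_force: [-0.1, 0.3, -0.2]
opening: 0.0
grasp_force: 0.0
```

{"fn": "play_rows", "kwargs": {"steps": [[[-0.01, -0.0015, -0.001, 0], [-0.02, -0.003, -0.001, 0], [-0.02, -0.003, -0.001, 0], [-0.015, -0.0022, -0.001, 0], [-0.005, 0, 0, 0]]]}}

```text
time: 21.43
ee_pos: [0.4929, 0.1278, 0.1088]
tcp_rot: [-179.9, -4.0, 99.1]
wrist_force: [-0.6, -0.3, 0.8]
opening: 0.0
grasp_force: 0.0
```

{"fn": "play_rows", "kwargs": {"steps": [[[0, 0, 0.007, 0], [0, 0, 0.01, 0], [0, 0, 0.006, 0], [0, 0, 0, 0], [0, 0, 0, 0]]]}}

```text
time: 21.85
ee_pos: [0.4926, 0.1321, 0.0859]
tcp_rot: [-179.9, -4.0, 99.3]
wrist_force: [1.0, 0.5, 1.1]
opening: 0.0
grasp_force: 0.0
```

{"fn": "play_rows", "kwargs": {"steps": [[[0, 0, 0, 0], [0, 0, 0, 0], [0, 0, 0, 0], [0, 0, 0, 0], [0, 0, 0, 0]]]}}

```text
time: 22.27
ee_pos: [0.4933, 0.1316, 0.087]
tcp_rot: [180.0, -4.0, 99.2]
wrist_force: [-0.5, 0.2, -0.4]
opening: -0.0001
grasp_force: 0.0
```

{"fn": "play_rows", "kwargs": {"steps": [[[0, 0, 0.004, 0], [0, 0, 0.004, 0], [0, 0, 0.004, 0], [0, 0, 0.002, 0], [0, 0, 0.002, 0]]]}}

```text
time: 22.68
ee_pos: [0.4931, 0.1324, 0.0708]
tcp_rot: [180.0, -4.0, 99.2]
wrist_force: [0.6, -3.6, 3.7]
opening: -0.0001
grasp_force: 2.0
```

{"fn": "play_rows", "kwargs": {"steps": [[[0, 0, 0.0015, 0], [0, 0, 0.001, 0], [0, 0, 0, 0], [0, 0, 0, 0], [0, 0, 0, 0]]]}}

```text
time: 23.1
ee_pos: [0.4932, 0.1325, 0.0693]
tcp_rot: [180.0, -4.0, 99.2]
wrist_force: [-1.4, -4.2, 8.1]
opening: -0.0001
grasp_force: 4.6
```

{"fn": "play_rows", "kwargs": {"steps": [[[0, 0, 0.0005, 0], [0, 0, 0, 0], [0, 0, 0, 0], [0, 0, 0, 0], [0, 0, 0, 0]]]}}

```text
time: 23.52
ee_pos: [0.4933, 0.1325, 0.0692]
tcp_rot: [179.9, -4.0, 99.2]
wrist_force: [-2.9, -5.3, 12.6]
opening: -0.0002
grasp_force: 6.1
```

Bar key bottomed. Lift clear, check once and hand in.

{"fn": "play_rows", "kwargs": {"steps": [[[0, 0, -0.006, 0], [0, 0, -0.015, 0], [0, 0, -0.025, 0], [0, 0, -0.025, 0], [0, 0, -0.015, 0]]]}}

```text
time: 23.93
ee_pos: [0.4942, 0.1271, 0.1559]
tcp_rot: [179.9, -4.1, 99.2]
wrist_force: [-0.3, 1.0, 0.9]
opening: -0.0002
grasp_force: 0.0
```

{"fn": "play_rows", "kwargs": {"steps": [[[0, 0, 0, 0], [0, 0, 0, 0], [0, 0, 0, 0], [0, 0, 0, 0], [0, 0, 0, 0]]]}}

```text
time: 24.35
ee_pos: [0.4934, 0.1269, 0.1525]
tcp_rot: [-179.9, -4.0, 99.2]
wrist_force: [-0.3, -0.2, -0.1]
opening: -0.0004
grasp_force: 0.0
```

```bash
python3 - <<'E'
from h import *
cv2.imwrite('pics/end.png',cam('scene')['img'])
E
```

```text
(no output)
```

View pics/end.png

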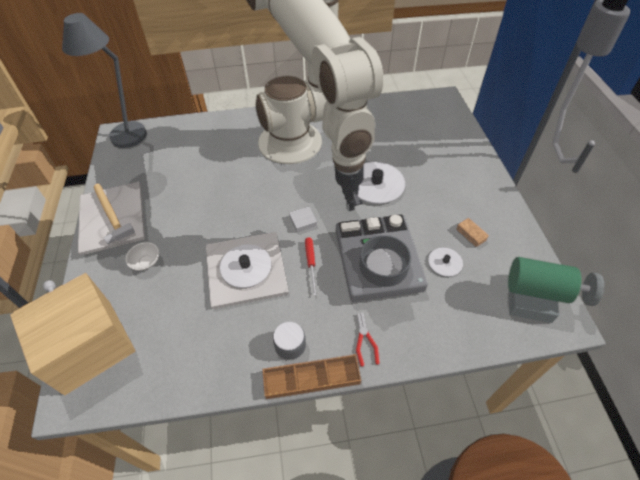

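The lid sits at (246,267) in the middle of the slab, the shield is open at (385,260), and everything else is in place.

```bash
python3 -c "
from workcell import bot
print(bot.job_done())"
```

```text
the job is handed in; nothing more can be done
None
```

The job is handed in, with no verdict returned: the lid is free and knob up near the middle of the slab, the round, square and bar keys were each pressed to the bottom in that order and released, and the other bench items show no visible movement.

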